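# Tuck a brass strip under the leaf of a marking jig and hold it for scribing

## Robot

A 6-joint arm with a two-finger parallel gripper is mounted at the origin on a cart in front of the work surface, level with it; the furniture and walls round the work are solid. World frame = base frame: x ahead of the robot, y to its left, z up, the work surface at z = 0. Lengths are in m, angles in rad, forces in N, time in s.
With the tool pointing down it reaches from about 0.25 to 0.775 m from the base axis. Payload 4 kg.
Tool frame: the origin (TCP) lies midway between the tips of the shut fingers; the grasp point (between the pads) lies 19 mm behind it; y points along the fingers, z is the direction in which the jaws open and shut, and the axes are right-handed (so a half turn about y gives the same grasp; the last joint's range is limited). The gripper opens to 94 mm and grips with 3 to 60 N. Pads are 16 mm wide; open, the fingers measure 119 mm over their backs; the gripper's body (75 mm by 177 mm) begins 78 mm behind the grasp point.
Start: joints at [-1.214, 0.087, 1.371, -0, 1.684, -0.103], TCP at [0.244, -0.493, 0.206] pointing down, gripper open.
Joint ranges: [-3.1, 3.1], [-0.76, 2.03], [0.27, 2.55], [-1.08, 4.22], [0.17, 2.65], [-2.57, 2.57]. Speed limits (rad/s): [2.79, 2.79, 3.14, 3.14, 3.14, 3.14].

## Interface

Orientations are given as a unit quaternion [x, y, z, w].
In Python, from workcell import state, grab_frame, camera_model, finish_job gives the robot as it stands. The module is installed in compiled form; this text tells all that it offers.
- The arm moves only by the tool play_rows, never from a script. Its argument "series" is a list of rows, each a list of 3 entries, a list of its own where there are three numbers: the shift along the tool's x, y, z in m, then the turn, a rotation vector about the tool's x, y, z in degrees, then the finger opening in m, from 0 to 0.094. In form: [[[tx, ty, tz], [ax, ay, az], hand], ...]. A call has 1 to 8 rows; each row shifts and turns the pose as measured when the row begins, along the tool's axes as they then stand; what a row does not reach is not made up. A row lasts 1/10 s, in which the tool goes at most 50 mm and 8.59 degrees, less where a joint would pass 70% of its speed; a pose out of reach is approached as far as the arm can. A call with a gripper value outside its range is refused whole. The fingers move at their own pace and stop on an object; the grip force is fixed at half the most. Time passes only in rows, so rows that do not move let the fingers close. It gives the time, the measured TCP pose, the force and the opening at its end, in the units of the state.
- state(): the state, without advancing time (a new reading comes with each control period).
- grab_frame(name): name is "scene" or "side" or "wrist"; returns the picture (480x640x3 uint8, red, green, blue); there is no depth.
- camera_model(name): a dict with "fx", "fy", "cx", "cy" (pixels), "xyz" and "attitude" of the camera in the world; the wrist camera has in their place "mount" (4x4, takes a point from camera to tool coordinates, whose origin is the TCP and whose axes are the tool frame's). Camera axes: x right, y down, z forward; pixel columns grow to the right and rows downward; lengths in m; the calibration is good to about 2 mm. A picture is of the moment at which its call begins: read the wrist's pose just before it. camera_model takes no time and is no camera call.
- finish_job(): hands the job in, once; it reports no verdict.
The state is a dict: "clock": time; "joints": joint angles; "joint_velocities": joint speeds; "effort": joint torques, N m; "tool_pos": TCP position; "eef_rot": TCP orientation; "force": force on the tool from outside, world axes, zero at the start; "torque": the same for the moment, N m; "grip_width": finger opening in m.
Only numpy, scipy, OpenCV 4.12 (cv2) and the standard library are available. Lean on these libraries where they do the work, as an engineer would, in place of code of your own. Each camera call takes 0.05 s, during which the arm holds its last target. There are 200 camera calls.

## Task

Pick up the brass strip by its wooden holding bar, lay it on the base plate of the marking jig and slide its free edge, square and centred, under the hinged leaf without lifting the leaf, until you feel the hidden spring stop and have pushed it fully in. Then press the strip flat on the base plate and finish holding it there: keep the bar gripped, the strip pushed home and pressed down, so that it can be scribed along the leaf. Leave the vial, matchbox, spool, brown tin, cup and brass weight where they stand.

Things in the scene. Friction and masses are not known exactly. Their poses are not given: they have to be found in the camera images.
- strip_grip (a point): loose brass strip (110 mm long, 80 mm wide, 4 mm thick, about 150 g) with an upright wooden holding bar fixed across it: bar 12 mm thick along x, 56 mm wide along y, standing from 4 mm to 46 mm above the strip's underside. This point is the bar's centre, 25 mm above the strip's underside. x points along the strip to the free edge that goes under the leaf (95 mm ahead of this point; the tail ends 15 mm behind it), z up. It starts flat on the bench, bar upright
- strip_edge (a point): middle of the strip's free (leading) edge, on its underside, 95 mm along x from the bar's centre and 25 mm below it; same axes as the strip
- jig: fixed marking jig: dark steel base plate 225 mm long (x from -130 to +95 mm), 140 mm wide, 15 mm thick; origin on its underside, on the centre line. x points from the open front, where the strip is laid, to the hinge of the leaf at x = 80 mm; z up. The light metal leaf, 110 mm wide, lies over x = -8 to 80 mm; its underside is 7 mm above the plate, its top 10 mm, and its front lip is turned up: underside of the lip's front edge 14 mm above the plate, top of the lip 16 mm
- mouth (a point): on the plate's upper surface (15 mm above the bench), straight below the front edge of the leaf's lip, on the centre line (x = -8 mm in the jig); jig's axes. The strip's edge enters here going along +x
- leaf_plate (a joint): angle of the leaf (rad): 0 lying down in its place, grows as its front is lifted; it is light (70 g) and lifts easily. 0.08 rad is about 7 mm at the lip
- stop (a joint): travel of the spring stop hidden under the leaf (m): 0 untouched, 0.005 pushed fully in (rigid from there). Its face waits 30 to 48 mm beyond the mouth, different every time; it yields from about 2.5 N and takes 6 N when fully in
- strip: the same strip and bar; origin on the strip's underside below the bar's centre, axes as above
- oil_vial: bystander: square glass vial with amber oil and a grey cap, 30x34x64 mm, origin under its centre
- matchbox: bystander: red matchbox, 36x52x15 mm, origin under its centre
- thread_spool: bystander: spool of white thread, 78x81x31 mm with its loose end, origin under its centre
- tin_brown: bystander: round brownish tin, 74 mm across, 48 mm high, origin under its centre
- clear_cup: bystander: clear plastic cup, 53 mm across, 27 mm high, origin under its centre
- brass_weight_1: bystander: brass weight with a knob, 32 mm across, 30 mm high, origin under its centre

How it is judged:
By the outcome, as a careful person would: the job done as asked, in the order asked, and still so for the second after the job is handed in, while the arm keeps its last pose, push and grip.
It also fails if it takes over 40 s, if anything falls off the work surface, if the arm or the gripper's body presses on something with over 40 N, if the wrist force passes 120 N, or if a joint passes its speed limit or range.

## Working session

There is one attempt and no reset: what is moved stays moved. The work goes in short steps, Python scripts to look and compute and a tool call to move; the robot and the scene stay as the last step left them, time stands still between calls to the robot, and variables do not carry over. Pictures are saved under pics/ and viewed, about 8 in all and at most 12, crops included, and the job is handed in when it is done.

Besides the shell and the picture viewer there is one more tool, called after "Request:" in YAML: its name, and indented under it one key for each argument. play_rows: Moves the arm, as the interface text tells. Its arguments: {"type":"object","properties":{"series":{"type":"array"}},"required":["series"]}

```bash
mkdir -p pics
cat > h.py <<'E'
import numpy as np, cv2
from scipy.spatial.transform import Rotation as R
from workcell import state, grab_frame, camera_model, finish_job
def cam(n,s=None):
    m=camera_model(n)
    if n=='wrist':
        s=s or state(); T=np.eye(4); T[:3,:3]=R.from_quat(s['eef_rot']).as_matrix(); T[:3,3]=s['tool_pos']
        T=T@np.array(m['mount'])
    else:
        a=np.array(m['attitude']); T=np.eye(4)
        T[:3,:3]=a if a.shape==(3,3) else R.from_quat(a).as_matrix(); T[:3,3]=m['xyz']
    return m,T
def pix2plane(m,T,px,z):
    px=np.atleast_2d(px).astype(float)
    d=np.c_[(px[:,0]-m['cx'])/m['fx'],(px[:,1]-m['cy'])/m['fy'],np.ones(len(px))]@T[:3,:3].T
    return T[:3,3]+d*((z-T[2,3])/d[:,2])[:,None]
def proj(m,T,p):
    q=(np.atleast_2d(p)-T[:3,3])@T[:3,:3]
    return np.c_[m['fx']*q[:,0]/q[:,2]+m['cx'],m['fy']*q[:,1]/q[:,2]+m['cy']]
def snap(n,f):
    im=grab_frame(n); cv2.imwrite('pics/'+f,im[:,:,::-1]); return im
E
python3 - <<'E'
from h import *
s=state(); print(s); 
for n in('scene','side','wrist'): print(n,camera_model(n)); snap(n,n+'0.png')
E
```

```text
{'clock': 0.0, 'joints': array([-1.21409269e+00,  8.79518960e-02,  1.37226955e+00, -1.00302749e-06,
        1.68361724e+00, -1.03107677e-01]), 'joint_velocities': array([ 0.00048662, -0.00137238, -0.00062456, -0.0006333 ,  0.00061362,
       -0.00117906]), 'effort': array([-6.76388045e-04, -3.40179241e+01, -3.02428472e+01,  7.16186618e-02,
        3.30039393e-02, -1.69619966e-04]), 'tool_pos': array([ 0.24387184, -0.49234664,  0.20429814]), 'eef_rot': array([-0.16124013,  0.68928856, -0.68771322,  0.16103859]), 'force': array([-0.28730971, -0.11183263, -0.00963122]), 'torque': array([ 0.01192084, -0.03974038, -0.0169741 ]), 'grip_width': 0.09394115929008377}
scene {'fx': 622.6150351189832, 'fy': 622.6150351189832, 'cx': 314.95214824607353, 'cy': 239.61249448387065, 'xyz': array([-0.23132119, -1.24799901,  0.76758328]), 'attitude': array([ 0.81744832, -0.23674042,  0.15775581, -0.50084461])}
side {'fx': 508.34059236538576, 'fy': 508.34059236538576, 'cx': 325.3114862781718, 'cy': 243.2722161133181, 'xyz': array([0.58174597, 0.76408381, 0.81125139]), 'attitude': array([ 0.00721989,  0.91641186, -0.40014587,  0.00452264])}
wrist {'fx': 363.93398292501087, 'fy': 363.93398292501087, 'cx': 316.74918404956736, 'cy': 239.897331311392, 'mount': array([[ 1.36984074e-03,  9.72232491e-01,  2.34013047e-01,
        -6.71105332e-02],
       [-1.24473146e-04, -2.34013099e-01,  9.72233436e-01,
        -1.79004137e-01],
       [ 9.99999054e-01, -1.36093331e-03, -1.99543839e-04,
        -1.41436561e-03],
       [ 0.00000000e+00,  0.00000000e+00,  0.00000000e+00,
         1.00000000e+00]])}
```

View pics/scene0.png

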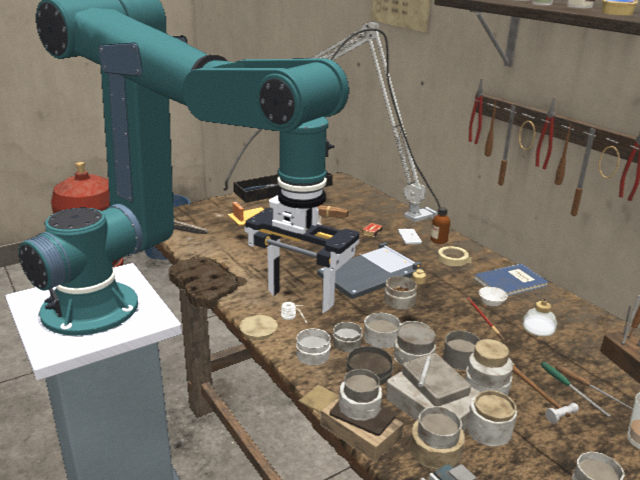

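View pics/side0.png

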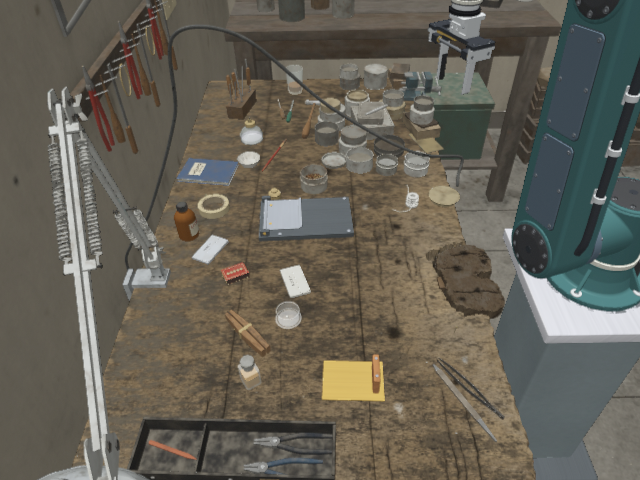

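The side view shows the strip at about (353,380) with its bar on the right at (376,373). The jig is at (305,218), with its open front to the right, towards the robot. Next I'll measure both by masks.

Run:
```python
from h import *
im=cv2.imread('pics/side0.png')[:,:,::-1].copy(); m,T=cam('side')
hsv=cv2.cvtColor(im,cv2.COLOR_RGB2HSV)
y=cv2.inRange(hsv,(20,120,120),(32,255,255)); y[:340]=0;y[420:]=0
c=max(cv2.findContours(y,0,2)[0],key=cv2.contourArea); print('strip rect',cv2.minAreaRect(c))
q=cv2.approxPolyDP(cv2.convexHull(c),3,True)[:,0]; print(q,pix2plane(m,T,q,.004).round(4))
j=cv2.inRange(hsv,(95,20,30),(130,140,140)); j[:190]=0;j[245:]=0;j[:,:250]=0;j[:,360:]=0
c=max(cv2.findContours(j,0,2)[0],key=cv2.contourArea)
q=cv2.approxPolyDP(cv2.convexHull(c),3,True)[:,0]; print('jig',q,pix2plane(m,T,q,.015).round(4))
a=cv2.resize(im[185:250,240:370],None,fx=5,fy=5,interpolation=2); b=cv2.resize(im[345:410,300:430],None,fx=5,fy=5,interpolation=2)
cv2.imwrite('pics/crop1.png',np.vstack([a[:300],b[:300]])[:,:,::-1])
```

```text
strip rect ((353.2520446777344, 380.40765380859375), (62.333099365234375, 39.96881866455078), 1.2453643083572388)
[[323 361]
 [380 361]
 [384 400]
 [322 399]] [[0.5922 0.2166 0.004 ]
 [0.4858 0.2187 0.004 ]
 [0.4859 0.299  0.004 ]
 [0.5944 0.2951 0.004 ]]
jig [[262 197]
 [347 198]
 [352 235]
 [259 237]] [[ 0.7452 -0.2736  0.015 ]
 [ 0.5278 -0.2634  0.015 ]
 [ 0.5219 -0.1221  0.015 ]
 [ 0.7398 -0.1206  0.015 ]]
```

View pics/crop1.png

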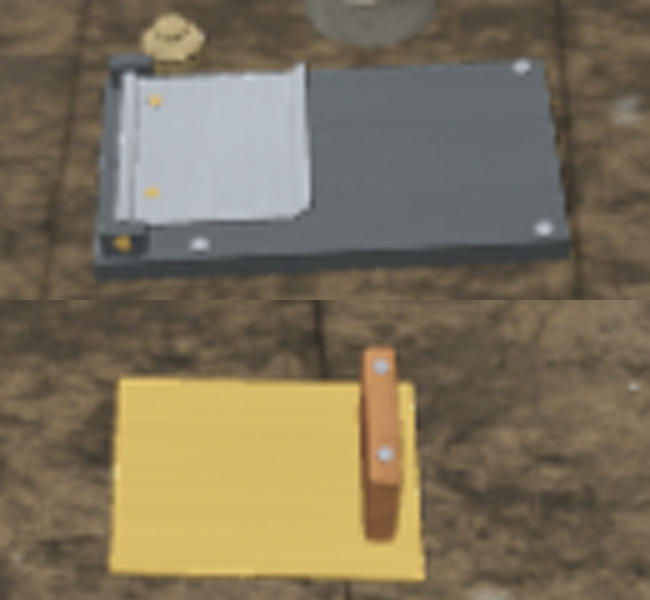

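The crop shows the leaf's lip at crop x≈305 and a clear front plate. The bar's top face is centred near side pixel (376.4,368.4).

```bash
cat >> h.py <<'E'
def tgt(yaw): # tool y down, z along yaw dir
    z=np.array([np.cos(yaw),np.sin(yaw),0]); y=np.array([0,0,-1.]); return np.c_[np.cross(y,z),y,z]
def delta(p,yaw):
    s=state(); A=R.from_quat(s['eef_rot']).as_matrix()
    print('t',round(s['clock'],2),'pos',s['tool_pos'].round(4),'yaw',np.degrees(np.arctan2(A[1,2],A[0,2])).round(2),'down',A[:,1].round(4),'F',s['force'].round(2),'Tq',s['torque'].round(2),'w',round(s['grip_width'],4))
    print(' shift mm',(A.T@(np.array(p)-s['tool_pos'])*1000).round(1),'rot deg',np.degrees(R.from_matrix(A.T@tgt(yaw)).as_rotvec()).round(2))
E
python3 - <<'E'
from h import *
m,T=cam('side'); print(pix2plane(m,T,[[376.4,368.4]],.046))
delta([.5,.257,.2],0); delta([.5,.257,.2],np.pi)
E
```

```text
[[0.49841624 0.26211801 0.046     ]]
t 0.15 pos [ 0.2439 -0.4925  0.2046] yaw -63.66 down [-6.0e-04  1.6e-03 -1.0e+00] F [-1.11 -0.31 -0.25] Tq [-0.04 -0.04  0.04] w 0.0941
 shift mm [-562.1    5.6 -558. ] rot deg [ 8.000e-02 -6.366e+01 -6.000e-02]
t 0.15 pos [ 0.2439 -0.4925  0.2046] yaw -63.66 down [-6.0e-04  1.6e-03 -1.0e+00] F [-1.11 -0.31 -0.25] Tq [-0.04 -0.04  0.04] w 0.0941
 shift mm [-562.1    5.6 -558. ] rot deg [7.0000e-02 1.1634e+02 9.0000e-02]
```

Request:
play_rows:
  series:
    - [[0, 0, 0], [0, -8, 0], 0.094]
    - [[0, 0, 0], [0, -8, 0], 0.094]
    - [[0, 0, 0], [0, -8, 0], 0.094]
    - [[0, 0, 0], [0, -8, 0], 0.094]
    - [[0, 0, 0], [0, -8, 0], 0.094]
    - [[0, 0, 0], [0, -8, 0], 0.094]
    - [[0, 0, 0], [0, -8, 0], 0.094]
    - [[0, 0, 0], [0, -8, 0], 0.094]

```text
clock: 0.95
tool_pos: [0.2432, -0.4905, 0.2002]
eef_rot: [-0.511, 0.49, -0.484, 0.514]
force: [0.5, 0.9, -0.7]
grip_width: 0.0938
```

Run:
```python
from h import *
delta([.6,-.2,.2],0)
```

```text
t 0.95 pos [ 0.2432 -0.4905  0.2002] yaw 2.94 down [-0.0034  0.0093 -1.    ] F [ 0.53  0.86 -0.68] Tq [ 0.04 -0.11  0.02] w 0.0938
 shift mm [-271.9    1.7  371.2] rot deg [ 0.18  2.94 -0.54]
```

Request:
play_rows:
  series:
    - [[-0.029, -0.002, 0.04], [0, 1, 0], 0.094]
    - [[-0.029, -0.002, 0.04], [0, 1, 0], 0.094]
    - [[-0.029, -0.002, 0.04], [0, 1, 0], 0.094]
    - [[-0.029, -0.002, 0.04], [0, 0, -0.3], 0.094]
    - [[-0.029, -0.001, 0.04], [0, 0, -0.3], 0.094]
    - [[-0.029, 0, 0.04], [0, 0, 0], 0.094]
    - [[-0.029, 0, 0.04], [0, 0, 0], 0.094]
    - [[-0.029, 0, 0.04], [0, 0, 0], 0.094]

```text
clock: 1.75
tool_pos: [0.562, -0.2547, 0.2051]
eef_rot: [-0.498, 0.506, -0.501, 0.494]
force: [0.3, -0.4, 0.0]
grip_width: 0.0944
```

Run:
```python
from h import *
delta([.6,-.2,.2],0)
```

```text
t 1.75 pos [ 0.562  -0.2547  0.2051] yaw -0.84 down [-8.2e-03  5.0e-04 -1.0e+00] F [ 0.25 -0.39  0.03] Tq [-0.13 -0.1  -0.02] w 0.0944
 shift mm [-55.3   4.8  37.2] rot deg [ 0.47 -0.84 -0.03]
```

Request:
play_rows:
  series:
    - [[-0.03, 0, 0.02], [0.3, -0.8, 0], 0.094]
    - [[-0.025, 0, 0.017], [0, 0, 0], 0.094]
    - [[0, 0, 0], [0, 0, 0], 0.094]
    - [[0, 0, 0], [0, 0, 0], 0.094]

```text
clock: 2.15
tool_pos: [0.6044, -0.1919, 0.2007]
eef_rot: [0.503, -0.5, 0.495, -0.502]
force: [0.4, -0.7, -0.5]
grip_width: 0.094
```

Run:
```python
from h import *
delta([.6,-.2,.2],0)
m,T=cam('wrist'); im=snap('wrist','w1.png')
np.save('T1.npy',T)
print('hinted', proj(m,T,[[.52,-.27,.015],[.52,-.12,.015],[.745,-.27,.015],[.745,-.12,.015]]).round(1))
```

```text
t 2.15 pos [ 0.6044 -0.1919  0.2007] yaw 0.54 down [-0.0071  0.0038 -1.    ] F [ 0.37 -0.72 -0.48] Tq [-0.05 -0.06 -0.04] w 0.094
 shift mm [ 8.   0.7 -4.5] rot deg [ 0.41  0.54 -0.22]
hinted [[239.3 293.4]
 [233.  148.8]
 [450.1 295.4]
 [464.4 150.7]]
```

View pics/w1.png

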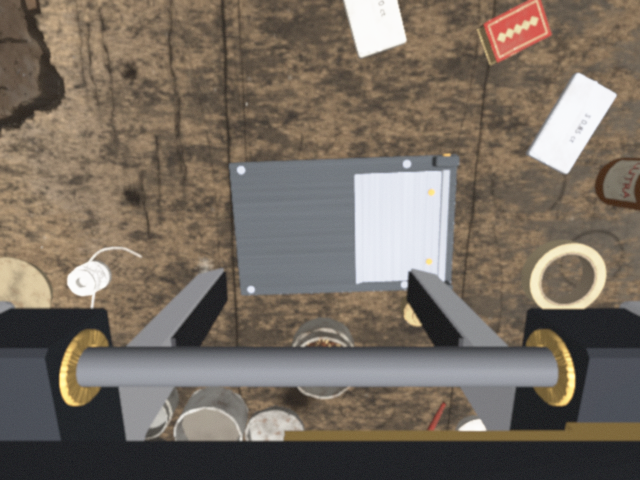

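The wrist view shows the whole jig. The plate corners are at about (231,164), (240,295), (451,290) and (459,157), and the leaf's front edge is at column ≈356. I'll fit lines to the edges.

Run:
```python
from h import *
m,_=cam('wrist'); T=np.load('T1.npy')
g=cv2.cvtColor(cv2.imread('pics/w1.png'),cv2.COLOR_BGR2HSV)
mk=cv2.inRange(g,(95,15,40),(130,120,160)); mk[:150]=0; mk[300:]=0; mk[:,:225]=0; mk[:,465:]=0
mk=cv2.morphologyEx(mk,cv2.MORPH_OPEN,np.ones((5,5)))
# edges of plate: rows/cols of first mask pixels
def fit(pts,z,tag):
    p=np.array(pts,float)
    for _ in range(3):
        vx,vy,x0,y0=cv2.fitLine(p.astype(np.float32),cv2.DIST_HUBER,0,.01,.01).ravel()
        r=np.abs((p[:,0]-x0)*vy-(p[:,1]-y0)*vx); p=p[r<1.5]
    a,b=p[0],p[-1]; pr=lambda q:(np.array([x0,y0])+((q-[x0,y0])@[vx,vy])*np.array([vx,vy]))
    w=pix2plane(m,T,[pr(a),pr(b)],z); d=w[1]-w[0]
    print(tag,len(p),w[:,:2].round(4).tolist(),'ang',np.degrees(np.arctan2(d[1],d[0])).round(2),'line px',a,b); return w
top=fit([(c,np.argmax(mk[:,c]>0)-.5) for c in range(250,395)],.015,'y+ edge')
bot=fit([(c,479-np.argmax(mk[::-1,c]>0)+.5) for c in range(262,395)],.0,'y- edge z0'); bot2=fit([(c,479-np.argmax(mk[::-1,c]>0)+.5) for c in range(262,395)],.015,'y- edge z15')
fr=fit([(np.argmax(mk[r]>0)-.5,r) for r in range(180,285)],.015,'front')
V=g[:,:,2].astype(int)
sob=cv2.Sobel(g[:,:,2],cv2.CV_64F,1,0,ksize=3)
lip=fit([(340+np.argmax(sob[r,340:372]),r) for r in range(185,275)],.030,'lip z30')
# leaf side edges
sy=cv2.Sobel(g[:,:,2],cv2.CV_64F,0,1,ksize=3)
fit([(c,165+np.argmax(sy[165:185,c])) for c in range(365,425)],.025,'leaf y+')
fit([(c,270+np.argmin(sy[270:290,c])) for c in range(365,395)],.025,'leaf y-')
mm,Ts=cam('side')
```

```text
y+ edge 145 [[0.5361, -0.1333], [0.6771, -0.127]] ang 2.55 line px [250.  162.5] [394.  157.5]
y- edge z0 133 [[0.5418, -0.2752], [0.6882, -0.2685]] ang 2.62 line px [262.  292.5] [394.  288.5]
y- edge z15 133 [[0.5443, -0.2692], [0.6848, -0.2628]] ang 2.62 line px [262.  292.5] [394.  288.5]
front 105 [[0.5165, -0.1502], [0.5219, -0.2594]] ang -87.21 line px [231.5 180. ] [240.5 284. ]
lip z30 90 [[0.6371, -0.1528], [0.6414, -0.2419]] ang -87.25 line px [354. 185.] [355. 274.]
leaf y+ 60 [[0.6481, -0.1416], [0.7044, -0.139]] ang 2.65 line px [365. 173.] [424. 171.]
leaf y- 30 [[0.6523, -0.2511], [0.6821, -0.2508]] ang 0.59 line px [365. 282.] [394. 281.]
```

The jig's yaw is ≈2.65° and the mouth is at ≈(0.640,-0.197). Now to look at the strip from above.

Request:
play_rows:
  series:
    - [[-0.049, 0, -0.008], [0, 0, 0], 0.094]
    - [[-0.049, 0, -0.008], [0, 0, 0], 0.094]
    - [[-0.049, 0, -0.008], [0, 0, 0], 0.094]
    - [[-0.049, 0, -0.008], [0, 0, 0], 0.094]
    - [[-0.049, 0, -0.008], [0, 0, 0], 0.094]
    - [[-0.049, 0, -0.008], [0, 0, 0], 0.094]
    - [[-0.049, 0, -0.008], [0, 0, 0], 0.094]
    - [[-0.049, 0, -0.008], [0, 0, 0], 0.094]

```text
clock: 3.0
tool_pos: [0.5379, 0.1925, 0.2009]
eef_rot: [-0.495, 0.508, -0.505, 0.492]
force: [0.8, 0.6, 0.6]
grip_width: 0.0941
```

Run:
```python
from h import *
delta([.5,.257,.2],0)
```

```text
t 3.0 pos [0.5379 0.1925 0.2009] yaw -1.43 down [-6.5e-03 -3.0e-04 -1.0e+00] F [0.77 0.65 0.63] Tq [ 0.03 -0.05 -0.03] w 0.0941
 shift mm [-63.5   1.2 -39.5] rot deg [ 0.37 -1.43  0.02]
```

Request:
play_rows:
  series:
    - [[-0.03, 0, -0.02], [0.3, -1, 0], 0.094]
    - [[-0.026, 0, -0.016], [0, 0, 0], 0.094]
    - [[0, 0, 0], [0, 0, 0], 0.094]
    - [[0, 0, 0], [0, 0, 0], 0.094]

```text
clock: 3.4
tool_pos: [0.5008, 0.251, 0.2014]
eef_rot: [-0.499, 0.502, -0.502, 0.498]
force: [-0.2, -0.7, 0.0]
grip_width: 0.0937
```

Run:
```python
from h import *
delta([.498,.258,.2],0)
m,T=cam('wrist'); im=snap('wrist','w2.png'); np.save('T2.npy',T)
g=cv2.cvtColor(im,cv2.COLOR_RGB2HSV)
y=cv2.inRange(g,(20,110,120),(33,255,255)); y[330:]=0
c=max(cv2.findContours(y,0,2)[0],key=cv2.contourArea)
q=cv2.approxPolyDP(cv2.convexHull(c),4,True)[:,0]; print(q.tolist(),pix2plane(m,T,q,.004).round(4).tolist())
b=cv2.inRange(g,(5,90,60),(18,255,255))
x0,y0,w,h=cv2.boundingRect(c); b2=np.zeros_like(b); b2[y0:y0+h,x0:x0+w]=b[y0:y0+h,x0:x0+w]
cc=max(cv2.findContours(b2,0,2)[0],key=cv2.contourArea); rr=cv2.minAreaRect(cc); print(rr, pix2plane(m,T,cv2.boxPoints(rr),.046).round(4).tolist())
```

```text
t 3.4 pos [0.5008 0.251  0.2014] yaw -0.36 down [-2.e-04 -1.e-04 -1.e+00] F [-0.18 -0.72  0.04] Tq [-0.01 -0.06  0.01] w 0.0937
 shift mm [-6.9  1.4 -2.9] rot deg [ 0.01 -0.36  0.01]
[[406, 179], [399, 252], [298, 247], [301, 174]] [[0.5914, 0.2923, 0.004], [0.5878, 0.2148, 0.004], [0.4795, 0.2212, 0.004], [0.4841, 0.2981, 0.004]]
((309.5, 219.0), (64.0, 25.0), 90.0) [[0.482, 0.2889, 0.046], [0.5049, 0.2887, 0.046], [0.5046, 0.2281, 0.046], [0.4808, 0.2283, 0.046]]
```

View pics/w2.png

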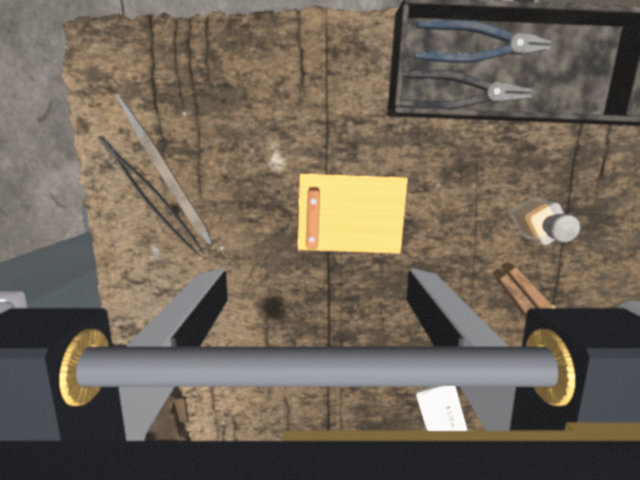

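The wrist view shows the strip with the bar at (313,220), at yaw ≈ -3°. The bar centre is ≈(0.496,0.2586). I'll align and descend.

Request:
play_rows:
  series:
    - [[-0.0076, 0.02, -0.005], [0, 2.6, 0], 0.06]
    - [[0, 0.03, 0], [0, 0, 0], 0.06]
    - [[0, 0.03, 0], [0, 0, 0], 0.06]
    - [[0, 0.03, 0], [0, 0, 0], 0.06]
    - [[0, 0, 0], [0, 0, 0], 0.06]
    - [[0, 0, 0], [0, 0, 0], 0.06]

```text
clock: 4.05
tool_pos: [0.5035, 0.2479, 0.0912]
eef_rot: [0.48, -0.516, 0.52, -0.483]
force: [-0.2, 0.4, 0.4]
grip_width: 0.0599
```

Run:
```python
from h import *
delta([.496,.2586,.01],np.radians(-3))
```

```text
t 4.05 pos [0.5035 0.2479 0.0912] yaw -4.12 down [ 7.e-03 -7.e-04 -1.e+00] F [-0.18  0.37  0.42] Tq [ 0.04 -0.12 -0.01] w 0.0599
 shift mm [-10.2  81.2  -8.8] rot deg [-0.4  -1.12  0.02]
```

Request:
play_rows:
  series:
    - [[-0.01, 0.015, -0.0085], [-0.4, -1.1, 0], 0.06]
    - [[0, 0.015, 0], [0, 0, 0], 0.06]
    - [[0, 0, 0], [0, 0, 0], 0.06]

```text
clock: 4.35
tool_pos: [0.4984, 0.2587, 0.063]
eef_rot: [0.484, -0.512, 0.514, -0.488]
force: [-0.9, 0.1, -0.8]
grip_width: 0.0601
```

Run:
```python
from h import *
delta([.496,.2586,.01],np.radians(-3))
```

```text
t 4.35 pos [0.4984 0.2587 0.063 ] yaw -3.08 down [ 0.0057  0.0022 -1.    ] F [-0.87  0.09 -0.8 ] Tq [-0.03 -0.04  0.05] w 0.0601
 shift mm [ 0.4 53.  -2.7] rot deg [-0.32 -0.08 -0.14]
```

Request:
play_rows:
  series:
    - [[0, 0.018, -0.002], [-0.3, 0, -0.1], 0.06]
    - [[0, 0.018, 0], [0, 0, 0], 0.06]
    - [[0, 0.01, 0], [0, 0, 0], 0.06]
    - [[0, 0, 0], [0, 0, 0], 0.06]

```text
clock: 4.75
tool_pos: [0.4984, 0.2607, 0.0183]
eef_rot: [0.485, -0.512, 0.513, -0.489]
force: [-0.1, -0.2, 0.5]
grip_width: 0.0602
```

Run:
```python
from h import *
delta([.496,.2586,.01],np.radians(-3))
```

```text
t 4.75 pos [0.4984 0.2607 0.0183] yaw -2.97 down [ 0.0058  0.0027 -1.    ] F [-0.06 -0.2   0.47] Tq [ 0.02 -0.03  0.03] w 0.0602
 shift mm [ 2.2  8.2 -2.3] rot deg [-0.32  0.03 -0.17]
```

Request:
play_rows:
  series:
    - [[0.002, 0.008, -0.002], [-0.3, 0, -0.15], 0.06]
    - [[0, 0, 0], [0, 0, 0], 0.06]
    - [[0, 0, 0], [0, 0, 0], 0.06]

```text
clock: 5.05
tool_pos: [0.4975, 0.2593, 0.0117]
eef_rot: [0.486, -0.512, 0.513, -0.488]
force: [0.0, 0.3, 0.6]
grip_width: 0.0602
```

Run:
```python
from h import *
delta([.496,.2586,.01],np.radians(-3))
```

```text
t 5.05 pos [0.4975 0.2593 0.0117] yaw -2.94 down [ 0.0031  0.0013 -1.    ] F [0.01 0.31 0.61] Tq [ 0.03 -0.1  -0.01] w 0.0602
 shift mm [ 0.8  1.7 -1.5] rot deg [-0.17  0.06 -0.09]
```

Close on the bar.

Request:
play_rows:
  series:
    - [[0, 0.001, -0.001], [-0.15, 0, -0.1], 0.03]
    - [[0, 0, 0], [0, 0, 0], 0.015]
    - [[0, 0, 0], [0, 0, 0], 0.0]
    - [[0, 0, 0], [0, 0, 0], 0.0]
    - [[0, 0, 0], [0, 0, 0], 0.0]
    - [[0, 0, 0], [0, 0, 0], 0.0]
    - [[0, 0, 0], [0, 0, 0], 0.0]

```text
clock: 5.75
tool_pos: [0.4976, 0.2598, 0.0126]
eef_rot: [0.486, -0.512, 0.513, -0.488]
force: [-0.2, -0.1, 0.9]
grip_width: 0.0122
```

Run:
```python
from h import *
delta([.496,.2586,.05],np.radians(-3))
```

```text
t 5.75 pos [0.4976 0.2598 0.0126] yaw -2.95 down [ 3.3e-03  9.0e-04 -1.0e+00] F [-0.2  -0.05  0.93] Tq [-0.04  0.09  0.02] w 0.0122
 shift mm [  1.3 -37.4  -1.4] rot deg [-0.19  0.05 -0.06]
```

Request:
play_rows:
  series:
    - [[0, -0.01, 0], [0, 0, 0], 0.0]
    - [[0, -0.02, 0], [0, 0, 0], 0.0]
    - [[0, -0.03, 0], [0, 0, 0], 0.0]
    - [[0, -0.03, 0], [0, 0, 0], 0.0]
    - [[0, 0, 0], [0, 0, 0], 0.0]

```text
clock: 6.25
tool_pos: [0.4956, 0.259, 0.1047]
eef_rot: [-0.488, 0.513, -0.513, 0.486]
force: [-0.2, 0.0, -1.4]
grip_width: 0.0119
```

Run:
```python
from h import *
delta([.52,-.2025,.1],np.radians(2.65))
```

```text
t 6.25 pos [0.4956 0.259  0.1047] yaw -2.95 down [-0.002  -0.0012 -1.    ] F [-0.2   0.   -1.37] Tq [-0.03 -0.06  0.04] w 0.0119
 shift mm [459.7   5.2  48.2] rot deg [ 0.12 -5.6   0.07]
```

Request:
play_rows:
  series:
    - [[0.03, 0, 0.003], [0, -0.7, 0], 0.0]
    - [[0.045, 0, 0.004], [0, -0.7, 0], 0.0]
    - [[0.045, 0, 0.004], [0, -0.7, 0], 0.0]
    - [[0.045, 0, 0.003], [0, -0.7, 0], 0.0]
    - [[0.045, 0, 0.002], [0, -0.7, 0], 0.0]
    - [[0.045, 0, 0.002], [0, -0.7, 0], 0.0]
    - [[0.045, 0, 0], [0, -0.7, 0], 0.0]
    - [[0.045, 0, 0], [0, -0.7, 0], 0.0]

```text
clock: 7.05
tool_pos: [0.5088, -0.0918, 0.0952]
eef_rot: [0.518, -0.487, 0.481, -0.513]
force: [1.6, -0.2, -1.5]
grip_width: 0.0118
```

Run:
```python
from h import *
delta([.52,-.2025,.1],np.radians(2.65))
```

```text
t 7.05 pos [ 0.5088 -0.0918  0.0952] yaw 3.6 down [-0.0109  0.0021 -0.9999] F [ 1.64 -0.22 -1.54] Tq [-0.07 -0.1  -0.03] w 0.0118
 shift mm [111.1  -5.2   4.2] rot deg [ 0.62  0.95 -0.16]
```

Request:
play_rows:
  series:
    - [[0.035, 0, 0.001], [0.3, 0.5, 0], 0.0]
    - [[0.035, 0, 0.001], [0.3, 0.4, 0], 0.0]
    - [[0.03, 0, 0.001], [0.2, 0, -0.1], 0.0]
    - [[0, 0, 0], [0, 0, 0], 0.0]
    - [[0, 0, 0], [0, 0, 0], 0.0]

```text
clock: 7.55
tool_pos: [0.5121, -0.2005, 0.0864]
eef_rot: [0.51, -0.493, 0.488, -0.509]
force: [0.1, 0.5, -1.0]
grip_width: 0.0124
```

Run:
```python
from h import *
delta([.52,-.2025,.1],np.radians(2.65))
m,T=cam('wrist'); im=snap('wrist','w3.png'); np.save('T3.npy',T)
```

```text
t 7.55 pos [ 0.5121 -0.2005  0.0864] yaw 2.12 down [-0.0069  0.0041 -1.    ] F [ 0.09  0.47 -0.99] Tq [-0.03 -0.08 -0.01] w 0.0124
 shift mm [  2.2 -13.6   7.7] rot deg [ 0.38 -0.53 -0.25]
```

View pics/w3.png

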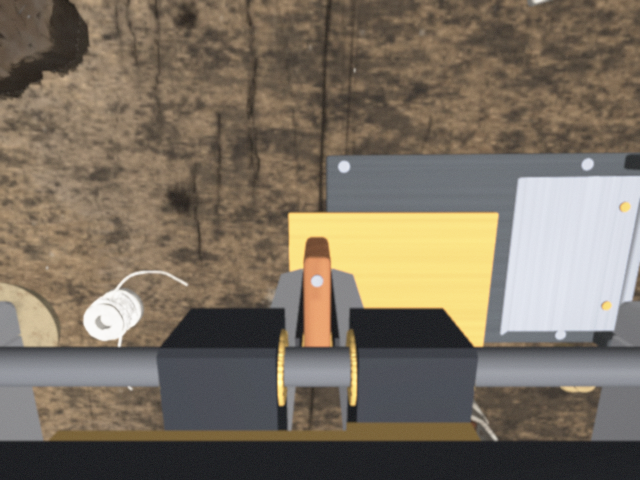

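The wrist view shows the strip hanging in the grip, with its free edge at col ≈492 and its +y edge at row ≈213. The leaf's lip runs from (516,178) to (503,333). I'll fit lines for the relative pose.

```bash
cat >> h.py <<'E'
def lfit(m,T,pts,z,tag):
    p=np.array(pts,float)
    for _ in range(4):
        vx,vy,x0,y0=cv2.fitLine(p.astype(np.float32),cv2.DIST_HUBER,0,.01,.01).ravel()
        r=np.abs((p[:,0]-x0)*vy-(p[:,1]-y0)*vx); p=p[r<max(1.2,1.5*np.median(r))]
    o=np.array([x0,y0]); v=np.array([vx,vy]); t=(p-o)@v
    w=pix2plane(m,T,[o+v*t.min(),o+v*t.max()],z); d=w[1]-w[0]
    print(tag,len(p),w[:,:2].round(4).tolist(),'ang',(np.degrees(np.arctan2(d[1],d[0]))).round(2)); return w
def measure(f,T,zt,side_rng=(335,480),edge_rows=(225,335),lip_rng=(500,525),lip_rows=(190,325),leaf_rng=(525,615)):
    m,_=cam('wrist'); im=cv2.imread(f); g=cv2.cvtColor(im,cv2.COLOR_BGR2HSV)
    y=cv2.inRange(g,(18,110,110),(34,255,255))
    lfit(m,T,[(c,np.argmax(y[:,c]>0)-.5) for c in range(*side_rng)],zt,'strip y+')
    lfit(m,T,[(639-np.argmax(y[r,::-1]>0)+.5,r) for r in range(*edge_rows)],zt,'strip edge')
    S=g[:,:,2].astype(float)*(y==0)
    sx=cv2.Sobel(S,cv2.CV_64F,1,0); sy=cv2.Sobel(S,cv2.CV_64F,0,1)
    lfit(m,T,[(lip_rng[0]+np.argmax(sx[r,lip_rng[0]:lip_rng[1]]),r) for r in range(*lip_rows)],.030,'lip')
    lfit(m,T,[(c,168+np.argmax(sy[168:190,c])) for c in range(*leaf_rng)],.025,'leaf y+')
    k=cv2.inRange(g,(95,15,40),(130,120,160)); k=cv2.morphologyEx(k,cv2.MORPH_OPEN,np.ones((5,5)))
    lfit(m,T,[(c,140+np.argmax(k[140:,c]>0)-.5) for c in range(360,570)],.015,'plate y+')
E
python3 - <<'E'
from h import *
measure('pics/w3.png',np.load('T3.npy'),.0864-.0126+.004)
E
```

```text
strip y+ 145 [[0.5191, -0.1615], [0.5938, -0.1588]] ang 2.09
strip edge 103 [[0.6061, -0.2281], [0.604, -0.1656]] ang 91.94
lip 135 [[0.6414, -0.2442], [0.6371, -0.1507]] ang 92.61
leaf y+ 90 [[0.6442, -0.1426], [0.7017, -0.1396]] ang 2.97
plate y+ 210 [[0.5372, -0.1334], [0.6766, -0.1269]] ang 2.69
```

```bash
cat >> h.py <<'E'
def jd(xj,z,lat=0,yaw=2.67,tilt=(.0033,.0009)):
    # target: TCP xj m along jig line (world x), on centreline w/ in-hand offset
    x=xj; y=-.197+.0466*(x-.65)+.0013+lat
    s=state(); A=R.from_quat(s['eef_rot']).as_matrix()
    yd=np.array([*tilt,-1.]);yd/=np.linalg.norm(yd); zz=np.array([np.cos(np.radians(yaw)),np.sin(np.radians(yaw)),0]); zz-=yd*(zz@yd); zz/=np.linalg.norm(zz)
    B=np.c_[np.cross(yd,zz),yd,zz]
    print('t',round(s['clock'],2),'pos',s['tool_pos'].round(4),'yaw',np.degrees(np.arctan2(A[1,2],A[0,2])).round(2),'down',A[:,1].round(4),'F',s['force'].round(2),'Tq',s['torque'].round(2),'w',round(s['grip_width'],4))
    print(' shift mm',(A.T@(np.array([x,y,z])-s['tool_pos'])*1000).round(1),'rot',np.degrees(R.from_matrix(A.T@B).as_rotvec()).round(2))
E
python3 - <<'E'
from h import *
jd(.53,.05)
E
```

```text
t 7.6 pos [ 0.512  -0.2004  0.0863] yaw 2.16 down [-0.0072  0.0036 -1.    ] F [ 0.11  0.19 -1.17] Tq [-0.05 -0.02 -0.04] w 0.0116
 shift mm [ 1.7 36.2 18.2] rot [ 0.6  -0.51 -0.18]
```

Request:
play_rows:
  series:
    - [[0.001, 0.018, 0.009], [0.3, -0.3, -0.1], 0.0]
    - [[0.001, 0.018, 0.009], [0.3, -0.2, -0.1], 0.0]
    - [[0, 0, 0], [0, 0, 0], 0.0]
    - [[0, 0, 0], [0, 0, 0], 0.0]

```text
clock: 8.0
tool_pos: [0.53, -0.1965, 0.0487]
eef_rot: [-0.512, 0.487, -0.487, 0.514]
force: [0.4, -0.1, 0.1]
grip_width: 0.0118
```

Run:
```python
from h import *
jd(.53,.031)
```

```text
t 8.0 pos [ 0.53   -0.1965  0.0487] yaw 3.0 down [ 0.0023  0.0023 -1.    ] F [ 0.37 -0.1   0.14] Tq [-0.01 -0.09 -0.  ] w 0.0118
 shift mm [ 4.9 17.7 -0.3] rot [ 0.05  0.33 -0.09]
```

Request:
play_rows:
  series:
    - [[0.003, 0.009, 0], [0, 0.3, -0.1], 0.0]
    - [[0.002, 0.009, 0], [0, 0, 0], 0.0]
    - [[0, 0, 0], [0, 0, 0], 0.0]

```text
clock: 8.3
tool_pos: [0.5307, -0.2007, 0.0312]
eef_rot: [-0.511, 0.486, -0.489, 0.513]
force: [-1.2, 0.3, -1.0]
grip_width: 0.0116
```

Run:
```python
from h import *
jd(.53,.028)
```

```text
t 8.3 pos [ 0.5307 -0.2007  0.0312] yaw 2.8 down [ 4.2e-03 -6.0e-04 -1.0e+00] F [-1.18  0.33 -0.96] Tq [-0.03 -0.05  0.01] w 0.0116
 shift mm [ 0.6  3.2 -0.7] rot [-0.05  0.13  0.09]
```

Request:
play_rows:
  series:
    - [[0.0005, 0.0015, 0], [0, 0.1, 0], 0.0]
    - [[0, 0.0015, 0], [0, 0, 0], 0.0]
    - [[0, 0.001, 0], [0, 0, 0], 0.0]
    - [[0, 0, 0], [0, 0, 0], 0.0]

```text
clock: 8.7
tool_pos: [0.5311, -0.2018, 0.0279]
eef_rot: [-0.51, 0.487, -0.49, 0.512]
force: [-0.0, -0.1, -0.5]
grip_width: 0.0118
```

Run:
```python
from h import *
jd(.53,.028)
m,T=cam('wrist'); im=snap('wrist','w4.png'); np.save('T4.npy',T)
im=snap('side','s4.png'); a=cv2.resize(im[185:250,240:370],None,fx=5,fy=5,interpolation=2)[:,:,::-1]
b=cv2.imread('pics/w4.png')[130:380,250:640]; b=cv2.resize(b,(650,417))
cv2.imwrite('pics/c4.png',np.vstack([a[:180*5//5+0],b]))
```

```text
t 8.7 pos [ 0.5311 -0.2018  0.0279] yaw 2.64 down [ 0.0058 -0.0013 -1.    ] F [-0.04 -0.09 -0.52] Tq [ 0.01 -0.02  0.05] w 0.0118
 shift mm [-0.6 -0.1 -1. ] rot [-0.14 -0.03  0.13]
```

View pics/c4.png

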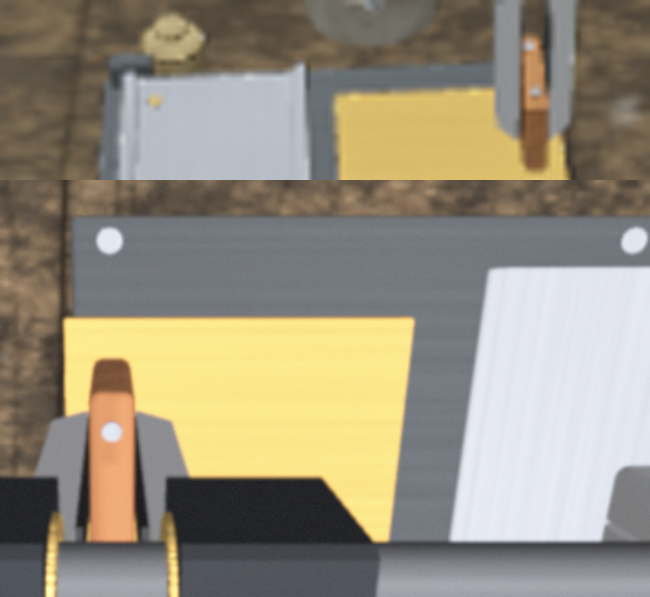

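The strip is just above the plate, square, with a gap to the lip. I'll re-measure the centring.

Run:
```python
from h import *
measure('pics/w4.png',np.load('T4.npy'),.0193,(320,480),(220,335),(515,555),(192,340),(550,625))
```

```text
strip y+ 160 [[0.53, -0.1637], [0.6129, -0.1599]] ang 2.65
strip edge 115 [[0.626, -0.2293], [0.623, -0.1636]] ang 92.68
lip 148 [[0.6404, -0.2259], [0.6369, -0.1472]] ang 92.55
leaf y+ 75 [[0.6434, -0.1424], [0.6804, -0.1408]] ang 2.53
plate y+ 199 [[0.5491, -0.1324], [0.6567, -0.1276]] ang 2.56
```

Request:
play_rows:
  series:
    - [[-0.0012, 0.001, 0], [-0.1, 0, 0.1], 0.0]
    - [[0, 0.0005, 0], [0, 0, 0], 0.0]
    - [[0, 0, 0], [0, 0, 0], 0.0]

```text
clock: 9.1
tool_pos: [0.5314, -0.2014, 0.0278]
eef_rot: [-0.511, 0.487, -0.49, 0.512]
force: [0.5, -0.1, -2.4]
grip_width: 0.0118
```

Run:
```python
from h import *
jd(.53,.028,.0008)
```

```text
t 9.1 pos [ 0.5314 -0.2014  0.0278] yaw 2.65 down [ 0.0049 -0.0013 -1.    ] F [ 0.47 -0.08 -2.36] Tq [ 0.   -0.01  0.02] w 0.0118
 shift mm [-0.9 -0.2 -1.3] rot [-0.08 -0.02  0.13]
```

Request:
play_rows:
  series:
    - [[-0.001, 0.001, 0.005], [0, 0, 0.1], 0.0]
    - [[0, 0.0005, 0.005], [0, 0, 0], 0.0]
    - [[0, 0, 0.004], [0, 0, 0], 0.0]
    - [[0, 0, 0], [0, 0, 0], 0.0]

```text
clock: 9.5
tool_pos: [0.5457, -0.1998, 0.0277]
eef_rot: [-0.51, 0.487, -0.489, 0.512]
force: [-1.2, -0.9, 1.3]
grip_width: 0.0121
```

Run:
```python
from h import *
jd(.55,.028,.0008)
```

```text
t 9.5 pos [ 0.5457 -0.1998  0.0277] yaw 2.64 down [ 3.6e-03  1.0e-04 -1.0e+00] F [-1.17 -0.87  1.27] Tq [0.02 0.11 0.03] w 0.0121
 shift mm [-0.  -0.3  4.3] rot [-0.02 -0.03  0.05]
```

Request:
play_rows:
  series:
    - [[0, 0, 0.005], [0, 0, 0], 0.0]
    - [[0, 0, 0.005], [0, 0, 0], 0.0]
    - [[0, 0, 0.005], [0, 0, 0], 0.0]
    - [[0, 0, 0.004], [0, 0, 0], 0.0]
    - [[0, 0, 0], [0, 0, 0], 0.0]

```text
clock: 10.0
tool_pos: [0.5663, -0.1986, 0.0277]
eef_rot: [-0.511, 0.488, -0.489, 0.512]
force: [-0.0, -0.2, 2.2]
grip_width: 0.0118
```

Run:
```python
from h import *
jd(.57,.028,.0008)
m,T=cam('wrist'); im=snap('wrist','w5.png'); np.save('T5.npy',T)
im2=snap('side','s5.png'); a=cv2.resize(im2[185:250,240:370],None,fx=5,fy=5,interpolation=2)[:,:,::-1]
b=cv2.imread('pics/w5.png')[130:380,250:640]; b=cv2.resize(b,(650,417))
cv2.imwrite('pics/c5.png',np.vstack([a[:180],b]))
```

```text
t 10.0 pos [ 0.5663 -0.1986  0.0277] yaw 2.66 down [ 2.7e-03  4.0e-04 -1.0e+00] F [-0.   -0.19  2.23] Tq [-0.05  0.21 -0.01] w 0.0118
 shift mm [ 0.2 -0.3  3.7] rot [ 0.04 -0.01  0.03]
```

View pics/c5.png

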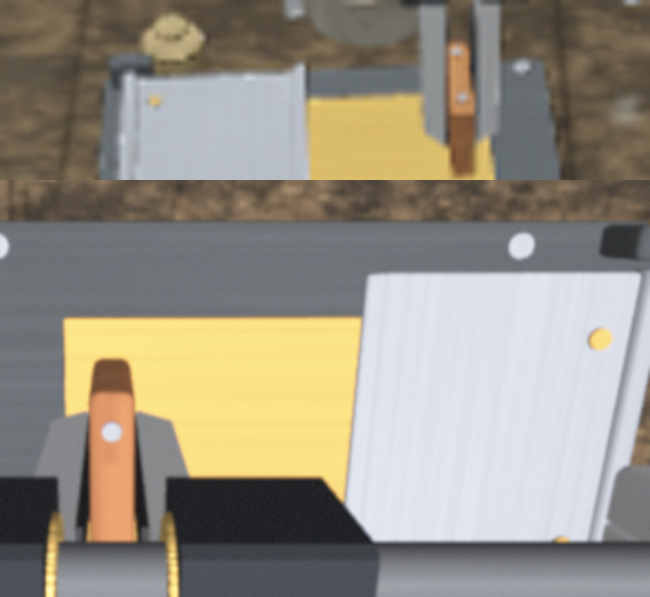

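The free edge is under the lip, the leaf is unmoved, and the side gap is ≈15 mm as wanted. Pushing on in small steps.

Request:
play_rows:
  series:
    - [[0, 0, 0.003], [0, 0, 0], 0.0]
    - [[0, 0, 0.003], [0, 0, 0], 0.0]
    - [[0, 0, 0.002], [0, 0, 0], 0.0]

```text
clock: 10.4
tool_pos: [0.5736, -0.1983, 0.0277]
eef_rot: [-0.511, 0.488, -0.489, 0.512]
force: [-1.9, -0.4, 1.8]
grip_width: 0.0117
```

Request:
play_rows:
  series:
    - [[0, 0, 0.002], [0, 0, 0], 0.0]
    - [[0, 0, 0.002], [0, 0, 0], 0.0]

```text
clock: 10.6
tool_pos: [0.5777, -0.1981, 0.0277]
eef_rot: [-0.511, 0.488, -0.489, 0.512]
force: [-1.6, -0.1, 2.4]
grip_width: 0.0116
```

Request:
play_rows:
  series:
    - [[0, 0, 0.002], [0, 0, 0], 0.0]
    - [[0, 0, 0.002], [0, 0, 0], 0.0]

```text
clock: 10.8
tool_pos: [0.5821, -0.1979, 0.0276]
eef_rot: [-0.511, 0.488, -0.489, 0.512]
force: [-2.4, 0.7, 2.6]
grip_width: 0.0114
```

Run:
```python
from h import *
jd(.59,.028,.0008)
```

```text
t 10.8 pos [ 0.5821 -0.1979  0.0276] yaw 2.62 down [ 9.e-04  6.e-04 -1.e+00] F [-2.35  0.68  2.55] Tq [0.02 0.4  0.01] w 0.0114
 shift mm [ 0.1 -0.4  7.9] rot [ 0.14 -0.05  0.01]
```

Request:
play_rows:
  series:
    - [[0, 0, 0.002], [0.1, 0, 0], 0.0]
    - [[0, 0, 0.002], [0, 0, 0], 0.0]

```text
clock: 11.0
tool_pos: [0.5863, -0.1978, 0.0277]
eef_rot: [-0.511, 0.488, -0.489, 0.512]
force: [-2.1, -0.7, 1.6]
grip_width: 0.0122
```

Request:
play_rows:
  series:
    - [[0, 0, 0.0015], [0, 0, 0], 0.0]
    - [[0, 0, 0.0015], [0, 0, 0], 0.0]

```text
clock: 11.2
tool_pos: [0.5895, -0.1976, 0.0277]
eef_rot: [-0.511, 0.488, -0.489, 0.512]
force: [-1.2, 0.3, 2.8]
grip_width: 0.0116
```

Request:
play_rows:
  series:
    - [[0, 0, 0.0015], [0, 0, 0], 0.0]
    - [[0, 0, 0.0015], [0, 0, 0], 0.0]

```text
clock: 11.4
tool_pos: [0.5922, -0.1975, 0.0277]
eef_rot: [-0.511, 0.488, -0.488, 0.512]
force: [-4.2, 0.4, 3.5]
grip_width: 0.0117
```

Run:
```python
from h import *
jd(.60,.028,.0008)
```

```text
t 11.4 pos [ 0.5922 -0.1975  0.0277] yaw 2.62 down [ 8.e-04  6.e-04 -1.e+00] F [-4.19  0.39  3.54] Tq [ 0.03  0.86 -0.01] w 0.0117
 shift mm [ 0.1 -0.3  7.8] rot [ 0.14 -0.05  0.01]
```

Request:
play_rows:
  series:
    - [[0, 0, 0.0015], [0, 0, 0], 0.0]
    - [[0, 0, 0], [0, 0, 0], 0.0]

```text
clock: 11.6
tool_pos: [0.5932, -0.1975, 0.0277]
eef_rot: [-0.511, 0.489, -0.488, 0.511]
force: [-2.8, 0.1, 1.7]
grip_width: 0.0119
```

Request:
play_rows:
  series:
    - [[0, 0, 0.0015], [0, 0, 0], 0.0]
    - [[0, 0, 0], [0, 0, 0], 0.0]

```text
clock: 11.8
tool_pos: [0.5943, -0.1974, 0.0278]
eef_rot: [0.511, -0.489, 0.488, -0.511]
force: [-3.1, -0.1, 2.1]
grip_width: 0.0118
```

Request:
play_rows:
  series:
    - [[0, 0, 0.0015], [0, 0, 0], 0.0]
    - [[0, 0, 0], [0, 0, 0], 0.0]

```text
clock: 12.0
tool_pos: [0.5951, -0.1973, 0.0279]
eef_rot: [0.512, -0.49, 0.488, -0.511]
force: [-3.7, -0.5, 1.6]
grip_width: 0.0115
```

Run:
```python
from h import *
jd(.60,.028,.0008)
```

```text
t 12.0 pos [ 0.5951 -0.1973  0.0279] yaw 2.6 down [-0.003  0.001 -1.   ] F [-3.71 -0.54  1.63] Tq [-0.02  0.35 -0.01] w 0.0115
 shift mm [ 0.1 -0.1  4.9] rot [ 0.36 -0.07 -0.02]
```

Request:
play_rows:
  series:
    - [[0, 0.0006, 0.002], [0.4, 0, 0], 0.0]
    - [[0, 0, 0.0005], [0, 0, 0], 0.0]

```text
clock: 12.2
tool_pos: [0.5956, -0.1973, 0.0277]
eef_rot: [-0.511, 0.489, -0.488, 0.511]
force: [-4.7, 0.3, 1.3]
grip_width: 0.012
```

Request:
play_rows:
  series:
    - [[0, 0.0004, 0.0025], [0.1, 0, 0], 0.0]
    - [[0, 0, 0.0005], [0, 0, 0], 0.0]

```text
clock: 12.4
tool_pos: [0.5966, -0.1973, 0.0278]
eef_rot: [0.512, -0.49, 0.487, -0.511]
force: [-4.8, 0.1, 2.6]
grip_width: 0.0116
```

Run:
```python
from h import *
jd(.60,.028,.0008)
```

```text
t 12.4 pos [ 0.5966 -0.1973  0.0278] yaw 2.59 down [-0.003   0.0014 -1.    ] F [-4.84  0.05  2.58] Tq [0.02 0.48 0.07] w 0.0116
 shift mm [ 0.1 -0.2  3.4] rot [ 0.36 -0.08 -0.04]
```

Request:
play_rows:
  series:
    - [[0, 0.0006, 0.003], [0.5, 0, 0], 0.0]
    - [[0, 0, 0.001], [0.2, 0, 0], 0.0]

```text
clock: 12.6
tool_pos: [0.5968, -0.1973, 0.0277]
eef_rot: [-0.511, 0.489, -0.488, 0.512]
force: [-4.4, 0.2, 3.1]
grip_width: 0.0116
```

Request:
play_rows:
  series:
    - [[0, 0.0006, 0.003], [0.5, 0, 0], 0.0]
    - [[0, 0, 0.002], [0.2, 0, 0], 0.0]

```text
clock: 12.8
tool_pos: [0.5969, -0.1972, 0.0277]
eef_rot: [-0.51, 0.489, -0.488, 0.512]
force: [-5.4, -0.7, 3.1]
grip_width: 0.0117
```

Run:
```python
from h import *
jd(.60,.028,.0008)
```

```text
t 12.8 pos [ 0.5969 -0.1972  0.0277] yaw 2.61 down [ 0.0013  0.0024 -1.    ] F [-5.36 -0.66  3.12] Tq [-0.16  1.29 -0.01] w 0.0117
 shift mm [ 0.1 -0.3  3.1] rot [ 0.11 -0.06 -0.09]
```

Request:
play_rows:
  series:
    - [[0, 0.001, 0.005], [0.3, 0, 0], 0.0]
    - [[0, 0.001, 0.005], [0.2, 0, 0], 0.0]

```text
clock: 13.0
tool_pos: [0.5968, -0.1972, 0.0276]
eef_rot: [0.513, -0.493, 0.485, -0.509]
force: [-20.4, 2.3, 15.6]
grip_width: 0.012
```

Request:
play_rows:
  series:
    - [[0, 0.001, 0.007], [0.2, 0, 0], 0.0]
    - [[0, 0.001, 0.007], [0.2, 0, 0], 0.0]

```text
clock: 13.2
tool_pos: [0.5965, -0.1972, 0.0274]
eef_rot: [0.519, -0.5, 0.478, -0.502]
force: [-24.4, 0.3, 17.0]
grip_width: 0.0123
```

Run:
```python
from h import *
jd(.60,.028,.0008)
```

```text
t 13.2 pos [ 0.5965 -0.1972  0.0274] yaw 2.5 down [-0.0384  0.0044 -0.9993] F [-24.37   0.27  17.  ] Tq [0.14 3.55 0.01] w 0.0123
 shift mm [ 0.2 -0.7  3.5] rot [ 2.38 -0.17 -0.31]
```

Request:
play_rows:
  series:
    - [[0, 0.001, 0.003], [1.2, 0, 0], 0.0]
    - [[0, 0.001, 0.003], [1.2, 0, 0], 0.0]
    - [[0, 0.001, 0.003], [0.8, 0, 0], 0.0]

```text
clock: 13.5
tool_pos: [0.597, -0.1972, 0.0273]
eef_rot: [-0.509, 0.491, -0.487, 0.513]
force: [-12.8, 1.3, 9.6]
grip_width: 0.012
```

Run:
```python
from h import *
jd(.60,.028,.0008)
for n in ('side','wrist'): snap(n,n+'6.png')
jd(.60,.028,.0008)
im2=cv2.imread('pics/side6.png'); a=cv2.resize(im2[185:250,240:370],None,fx=5,fy=5,interpolation=2)
b=cv2.imread('pics/wrist6.png')[130:380,250:640]; b=cv2.resize(b,(650,417))
cv2.imwrite('pics/c6.png',np.vstack([a[:180],b]))
```

```text
t 13.5 pos [ 0.597  -0.1972  0.0273] yaw 2.48 down [ 1.0e-04  7.3e-03 -1.0e+00] F [-12.81   1.28   9.64] Tq [-0.03  2.25  0.23] w 0.012
 shift mm [ 0.1 -0.7  3. ] rot [ 0.17 -0.19 -0.38]
t 13.6 pos [ 0.597  -0.1972  0.0272] yaw 2.49 down [-1.0e-04  7.2e-03 -1.0e+00] F [-11.59   1.07  10.25] Tq [-0.03  2.15  0.17] w 0.0118
 shift mm [ 0.1 -0.8  3. ] rot [ 0.18 -0.18 -0.37]
```

View pics/c6.png

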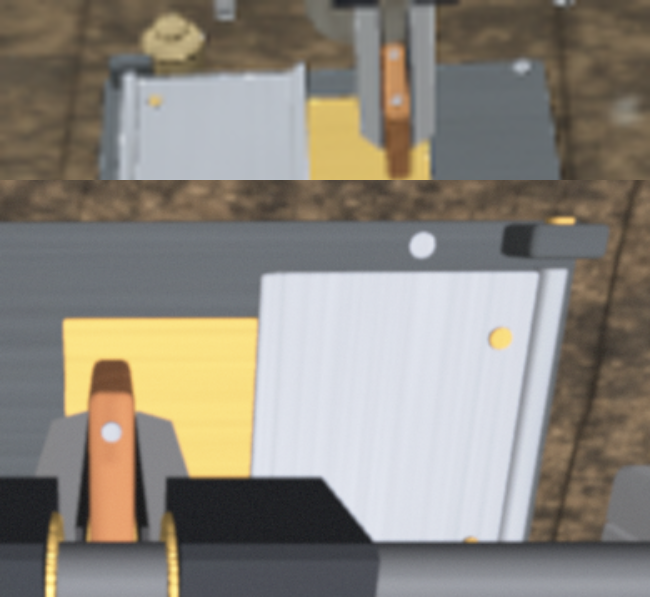

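Request:
play_rows:
  series:
    - [[0, 0.0015, 0.003], [0.3, -0.1, -0.3], 0.0]
    - [[0, 0.0015, 0.003], [0.5, -0.1, -0.2], 0.0]
    - [[0, 0.0015, 0.003], [0.6, -0.1, 0], 0.0]

```text
clock: 13.9
tool_pos: [0.597, -0.1974, 0.0272]
eef_rot: [-0.511, 0.486, -0.489, 0.513]
force: [-11.7, 0.7, 13.9]
grip_width: 0.0117
```

Run:
```python
from h import *
for i in range(4): jd(.60,.028,.0008); T=cam('wrist')[1]; snap('wrist','w7.png')
np.save('T7.npy',T)
measure('pics/w7.png',T,.0193,(300,380),(222,310),(395,425),(195,310),(420,560))
```

```text
t 13.9 pos [ 0.597  -0.1974  0.0272] yaw 2.78 down [ 5.4e-03 -6.0e-04 -1.0e+00] F [-11.72   0.67  13.88] Tq [0.3  2.73 0.02] w 0.0117
 shift mm [-0.  -0.8  3. ] rot [-0.11  0.11  0.09]
t 13.95 pos [ 0.5971 -0.1974  0.0272] yaw 2.78 down [ 5.7e-03 -6.0e-04 -1.0e+00] F [-11.98   0.42  13.88] Tq [0.25 2.71 0.04] w 0.0118
 shift mm [-0.1 -0.8  2.9] rot [-0.13  0.11  0.09]
t 14.0 pos [ 0.597  -0.1974  0.0272] yaw 2.77 down [ 5.4e-03 -6.0e-04 -1.0e+00] F [-12.22   0.76  12.03] Tq [ 0.2   2.71 -0.01] w 0.0119
 shift mm [-0.1 -0.8  3. ] rot [-0.12  0.1   0.09]
t 14.05 pos [ 0.5971 -0.1974  0.0272] yaw 2.77 down [ 5.4e-03 -6.0e-04 -1.0e+00] F [-11.87   0.28  12.89] Tq [0.2  2.65 0.  ] w 0.0116
 shift mm [-0.  -0.8  2.9] rot [-0.11  0.1   0.09]
strip y+ 80 [[0.5855, -0.1594], [0.6265, -0.1577]] ang 2.36
strip edge 18 [[0.6404, -0.1898], [0.7201, -0.1604]] ang 20.19
lip 100 [[0.6387, -0.2064], [0.6364, -0.1474]] ang 92.22
leaf y+ 140 [[0.6445, -0.1422], [0.7135, -0.1389]] ang 2.66
plate y+ 189 [[0.615, -0.1293], [0.7137, -0.1252]] ang 2.34
```

```bash
python3 -c "
from h import *
print(finish_job()); jd(.6,.028)"
```

```text
the job is handed in; nothing more can be done
None
the job is handed in; nothing more can be done
```

The strip is pushed home under the leaf and pressed flat on the base plate, and the bar is still gripped. I handed the job in at about 14 s on the robot's clock.

- **Sequence:** I gripped the bar, laid the strip on the plate in front of the leaf, and slid it under the lip. I felt the spring stop at a TCP x of about 0.592 m and pushed about 5 mm further, until it went rigid at 0.597 m.
- **Final hold:** The arm pushes forward with about 12 N and presses down with about 13 N. The pose and forces were steady over the last readings, and the grip width is about 11.8 mm on the 12 mm bar.
- **Centring and squareness:** The gap from the leaf's side edge to the strip measured 14.7 mm, against an ideal 15. The strip's yaw was 2.4 to 2.8° against about 2.65° for the jig, so it is square to within about 0.3°.
- **Leaf and other objects:** The leaf's edges read within about 1 mm of where they were before the slide, so I judge it stayed down; I could not read its angle directly. I kept the arm clear of the bystanders, but made no final check of their positions.

**What went less cleanly:**
- **Hard push:** It peaked at about 24 N and tipped the tool about 2.4° nose-down for a moment. I levelled it before the final hold.
- **Plate width:** It measured about 4 mm short in the first wrist image, so I centred on the leaf instead.
- **Edge fit:** In the last picture the fit of the strip's free edge was meaningless, because that edge is hidden under the leaf.

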